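# Pin the bread guide's stop

## Robot

A 6-joint arm with a two-finger parallel gripper is mounted at the origin on the work surface. World frame = base frame: x ahead of the robot, y to its left, z up, the work surface at z = 0. Lengths are in mm, angles in rad, forces in N, time in s.
With the tool pointing down it reaches from about 275 to 825 mm from the base axis. Payload 4.9 kg.
Tool frame: the origin (TCP) lies on the centre line of the jaws, within the pads' length; the fingertips stand 14 mm ahead of it and the grasp point (between the pads) lies 5 mm behind it (ctrl.tip_extent is the z of the fingertips in the tool frame, in mm); z points along the fingers, y is the line along which they close (so a half turn about z gives the same grasp; the last joint's range is limited). The gripper opens to 85 mm and grips with 20 to 120 N. Pads are 22 mm wide; open, the fingers measure 114 mm over their backs; the gripper's body (76 mm by 85 mm) begins 54 mm behind the grasp point. The pads swing forward as they close: fully open they stand 13 mm farther back than shut.
Start: joints at [-1.47, 0.326, -0.193, 1.052, 0, 1.437], TCP at [127.968, -534.923, 245.281] pointing down, gripper open.
Joint ranges: [-2.65, 2.65], [-0.97, 1.79], [-1.3, 1.35], [-1.93, 2.1], [-1.47, 1.37], [-3.14, 3.14]. Speed limits (rad/s): [2.57, 2.57, 3.14, 3.14, 3.14, 3.14].

## Interface

Orientations are given as a rotation vector (axis times angle).
In Python, from cell import ctrl, cams, masks_of, place_of gives the robot as it stands.
- The arm moves only by the shell command python3 -m creep 'ROWS' [FORCE]. ROWS is text: rows parted by semicolons, each of 7 numbers parted by spaces: the shift along the tool's x, y, z normalised to -1 to 1, where 1 is 0.25 m, then the turn, a rotation vector about the tool's x, y, z normalised to -1 to 1, where 1 is pi rad, then the finger opening in mm, from 0 to 85.4. In form: dx dy dz rx ry rz claw; .... A call has 1 to 10 rows; each row is the pose to reach, as a shift and turn from the pose commanded when the call began, along the tool's axes at that moment, turning the shorter way round; what a row does not reach only later rows make up. A row lasts 1/12 s, in which the tool goes at most 41.7 mm and 7.16 degrees, less where a joint would pass 70% of its speed; a pose out of reach is approached as far as the arm can. A call with a number of a shift or a turn outside -1 to 1 is refused whole. A call with a gripper value outside its range is refused whole. The fingers move at their own pace and stop on an object; FORCE is the grip in N (left out, the last holds). Time passes only in rows, so rows that repeat a pose let the fingers close. It gives the time, the measured TCP pose, the force, the opening and the grip force at its end, in the units of the state.
- ctrl.read_state(): the state, without advancing time (a new reading comes with each control period).
- cams.snapshot(name): name is "scene" or "top"; returns the picture (400x640x3 uint8, blue, green, red); there is no depth.
- cams.calibration(name): a dict with "camera_matrix" (3x3 intrinsics, pixels), "rvec" (rotation vector, rad) and "tvec" (3), from world to camera coordinates, as OpenCV has them. Camera axes: x right, y down, z forward; pixel columns grow to the right and rows downward; lengths in mm; the calibration is good to about 2 mm. A picture is of the moment at which its call begins. calibration takes no time and is no camera call.
- ctrl.hand_in(): hands the job in; it is judged then, once.
Trained networks look in the newest picture that a camera, given by its name, has taken for a name from the list of things; names that differ only in an ending like _2 or _b are one class to them, and where a whole thing is asked for, a point or a joint stands for the part that bears it (a point fixed in the world has none). Each returns a list of dicts, best first, with "score" (0 to 1); they miss things now and then, are a little off and sometimes report something else, mostly with a low value. They report only what shows in the picture. A call takes as long as a camera call. They do not tell look-alikes from the thing itself.
- masks_of(thing, camera): "mask" (400x640 bool, what is visible of it).
- place_of(thing, camera): "position" ([x, y, z] in mm, in the coordinates of the camera as it stood for that picture, good to about 4 mm: a listed point, or the origin of a listed thing).
The state is a dict: "time": time; "joint_positions": joint angles; "joint_vel": joint speeds; "joint_efforts": joint torques, N m; "tcp_pos": TCP position; "orientation": TCP orientation; "force": force on the tool from outside, world axes, zero at the start; "torque": the same for the moment, N m; "finger_gap": opening from 0.0 (shut) to 1.0 (fully open); "grip_force": force on a finger pad.
Only numpy, scipy, OpenCV 4.12 (cv2) and the standard library are available. Lean on these libraries where they do the work, as an engineer would, in place of code of your own. Each camera call takes 0.05 s, during which the arm holds its last target. There are 200 camera calls.

## Task

The stop of the bread-slicing guide is sliding about because its locking pin is out. Take the red-headed pin from its stand, put it down through the eye in the stop's foot and on into the locking hole hidden in the base underneath, feeling for that hole by sliding the stop along, and push the pin fully home so that its head sits on the foot, then let go. Leave the other breakfast things where they are.

Things in the scene. Friction and masses are not known exactly. Their poses are not given: they have to be found in the camera images.
- pin: Locking pin, 110 mm, about 90 g: steel shank of 10 mm diameter and 60 mm length, red square head 26 x 26 x 50 mm on top. The lowest 8 mm taper to a flat tip of 5 mm diameter. Origin: centre of the tip; z runs up to the head (z = 60 to 110 mm), x and y are square to the head's faces. It starts upright in the stand, tip 5 mm above the counter, head resting on the stand, with a little slack.
- pin_shoulder (a point): Underside of the pin's red head, on the pin's axis, 60 mm above the tip.
- stand: Dark wooden block 80 x 80 x 65 mm, fixed, with a 15 mm vertical hole right through its middle that holds the pin. Origin: centre of the underside, z up.
- guide: Bread-slicing guide, fixed to the counter: hollow beech base 220 mm (its x) by 340 mm (its y), 60 mm high, turned by some yaw. Origin: centre of the underside, z up. A loaf end lies on the slatted deck in its +x, -y quarter, up to 136 mm high. The aluminium stop slides along the guide's y in the lane at x = -61 mm.
- lane (a point): Point on the fixed steel strip under the stop's foot, 60 mm above the counter (13 mm below point eye), at x = -61, y = 0 mm of the guide. The strip is 8 mm thick with 46 mm of free space below. Its one locking hole, 13 mm wide, is hidden by the foot and lies on the lane's line anywhere from 12 mm before to 12 mm beyond this point along the guide's y. Elsewhere the strip is solid and stops the pin.
- eye (a point): Centre of the top mouth of the eye: a 13 mm vertical hole through the stop's foot, guide's axes. The foot (70 mm along x, 170 mm along y, eye in its middle) is 12 mm thick, its top 73 mm above the counter. The stop's upright plate stands at the eye's y, from 60 mm to 167 mm on its +x side, 10 mm thick, its top 115 mm above the counter.
- stop (a joint): Slide of the stop along the guide's y (m): the y of the eye in the guide's frame. Range -0.030 to 0.060, starts between 0.025 and 0.055. It moves with about 2 N of friction, also when pushed by the pin in its eye, and stays where it is left.
- butter_dish: White ceramic butter dish with its lid on, 100 x 170 mm, 68 mm high with a blue knob; origin at the centre of its underside. To be left alone.
- mug: Glass mug, 80 mm wide, 95 mm high; origin at the centre of its underside. To be left alone.
- plate: Blue plastic plate, 200 mm across, 20 mm high; origin at the centre of its underside. To be left alone.
- teaspoon: Steel teaspoon, 140 mm long, lying on the counter along its x. To be left alone.
- jam_jar: Amber jam jar with a red cap, 70 mm wide, 100 mm high; origin at the centre of its underside. To be left alone.
Things that resemble listed ones, but are neither listed nor needed, are in the scene too. What is meant by the pin is not white, and is the larger of those in its own colour.

How it is judged (in metres and radians):
At the end, for the whole second after the job is handed in: The pin stands upright (within 7 degrees) and at rest through the stop's eye and the locking hole below, fully home: the underside of its head within 5 mm of the foot's top and within 5 mm of the eye's axis, its tip within 8 mm of that axis (z of pin_shoulder in the frame of eye between -0.004 and 0.005 m and horizontal distance between pin_shoulder and eye below 0.005 m and horizontal distance between pin and eye below 0.008 m and angle between pin's own z axis and vertical below 0.12 rad and linear speed of pin below 0.02 m/s); the robot touches nothing.
It fails at once if the butter dish, mug, plate, teaspoon or jam jar is pushed more than 30 mm from its place or tipped over (distance of any of butter_dish, mug, plate, teaspoon, jam_jar from where it was at the start of the episode above 0.03 m or angle between any of butter_dish, mug, plate, teaspoon, jam_jar's own z axis and vertical above 0.5 rad).
It also fails if it takes over 46 s, if anything falls off the work surface, if the arm or the gripper's body presses on something with over 40 N, if the wrist force passes 120 N, or if a joint passes its speed limit or range.

## Working session

There is one attempt and no reset: what is moved stays moved. The work goes in short steps, Python scripts to look and compute and a shell command to move; the robot and the scene stay as the last step left them, time stands still between calls to the robot, and variables do not carry over. Pictures are saved under pics/ and viewed, at most 10 in all, crops included, and the job is handed in when it is done.

```bash
ls; mkdir -p pics; cat > h.py <<'E'
import numpy as np, cv2
from cell import ctrl, cams, masks_of, place_of
def cal(c):
    k=cams.calibration(c); K=np.array(k["camera_matrix"],float); R=cv2.Rodrigues(np.array(k["rvec"],float))[0]; t=np.array(k["tvec"],float).ravel()
    return K,R,t
def world(p,c):
    K,R,t=cal(c); return R.T@(np.array(p)-t)
def pix(P,c):
    K,R,t=cal(c); q=K@(R@np.array(P,float)+t); return q[:2]/q[2]
def ray(uv,c):
    K,R,t=cal(c); d=R.T@np.linalg.solve(K,[uv[0],uv[1],1.]); return -R.T@t,d/np.linalg.norm(d)
def onz(uv,c,z):
    o,d=ray(uv,c); return o+d*(z-o[2])/d[2]
def tri(a,ca,b,cb):
    o1,d1=ray(a,ca);o2,d2=ray(b,cb)
    s=np.linalg.lstsq(np.c_[d1,-d2],o2-o1,rcond=None)[0]
    p,q=o1+s[0]*d1,o2+s[1]*d2
    return (p+q)/2,np.linalg.norm(p-q)
def show():
    s=ctrl.read_state(); R=cv2.Rodrigues(np.array(s["orientation"],float))[0]
    print("t",round(s["time"],2),"tcp",np.round(s["tcp_pos"],1),"x",R[:,0].round(3),"y",R[:,1].round(3),"z",R[:,2].round(3),"F",np.round(s["force"],1),"gap",round(s["finger_gap"],3),"grip",s["grip_force"])
E
python3 - <<'E'
from h import *
np.set_printoptions(suppress=True)
ims=[]
for c in("scene","top"):
    im=cams.snapshot(c); cv2.imwrite(f"pics/{c}0.png",im)
    for th in("pin","pin_shoulder","stand","guide","lane","eye","jam_jar","mug","butter_dish"):
        for r in place_of(th,c)[:3]:
            w=world(r["position"],c); print(c,th,round(r["score"],2),w.round(1),pix(w,c).round())
show()
E
```

```text
pics
scene pin 0.64 [ 472.1 -135.5   -5.2] [251. 209.]
scene pin 0.57 [ 567.6 -274.    -5.1] [207. 250.]
scene pin_shoulder 0.86 [ 566.5 -274.3   58.4] [202. 233.]
scene pin_shoulder 0.75 [ 464.  -228.8   63. ] [211. 198.]
scene pin_shoulder 0.59 [ 476.9 -131.2   42.1] [251. 197.]
scene stand 0.65 [ 465.7 -227.8   -0.9] [216. 216.]
scene stand 0.49 [561.3 204.   73.4] [383. 176.]
scene guide 0.75 [619.6 159.5  -2. ] [375. 215.]
scene lane 0.75 [553.1 163.4  62.3] [367. 181.]
scene eye 0.92 [558.1 205.4  73.8] [383. 175.]
scene jam_jar 0.79 [421.8 365.9  -4.7] [405. 154.]
scene jam_jar 0.54 [ 464.1 -229.    -0.3] [216. 215.]
scene mug 0.94 [ 629.6 -396.     0.5] [158. 285.]
scene butter_dish 0.96 [379.4 -42.4  -0.9] [273. 178.]
top pin 0.44 [ 567.  -274.9   -2.2] [410. 195.]
top pin 0.43 [ 472.6 -127.5   -0.3] [359. 228.]
top pin 0.42 [ 462.3 -226.6    6. ] [394. 232.]
top pin_shoulder 0.67 [ 564.5 -277.4   59.2] [417. 193.]
top pin_shoulder 0.49 [ 463.5 -228.7   62.7] [400. 230.]
top pin_shoulder 0.43 [ 467.8 -130.6   45.5] [362. 229.]
top stand 0.77 [ 465.6 -227.4   -3.6] [394. 231.]
top guide 0.83 [612.8 158.7  -3.4] [257. 178.]
top lane 0.81 [556.3 166.3  57.4] [251. 194.]
top lane 0.29 [ 628.2 -388.2    3.1] [450. 174.]
top eye 0.76 [556.9 205.2  70.4] [236. 193.]
top jam_jar 0.94 [417.6 371.   -1.3] [177. 246.]
top mug 0.88 [ 628.4 -391.2   -0.6] [450. 175.]
top butter_dish 0.59 [371.6 -43.3  -2.6] [328. 265.]
top butter_dish 0.23 [557.5 205.   71.1] [236. 193.]
top butter_dish 0.22 [ 466.8 -229.1    0.2] [395. 231.]
t 1.0 tcp [ 128.  -534.9  245.3] x [0.973 0.233 0.   ] y [ 0.233 -0.973  0.   ] z [ 0. -0. -1.] F [0.5 0.8 0.4] gap 1.001 grip 0.0
```

View pics/scene0.png

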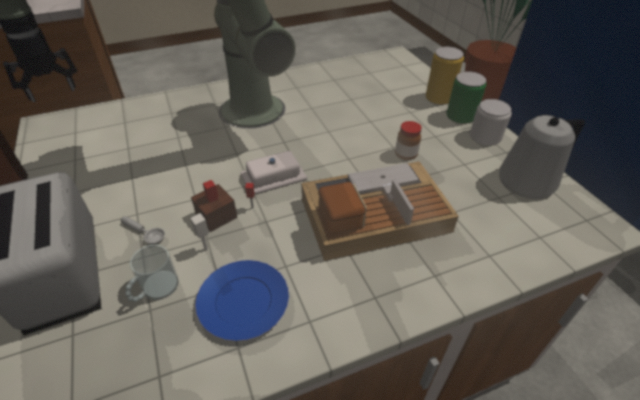

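View pics/top0.png

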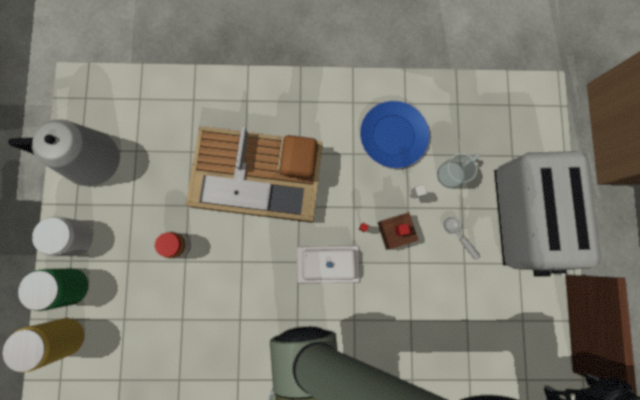

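Candidates for the pin: the red head in the dark stand at top (403,229) / scene (209,186), the small free-standing red one at top (364,227) / scene (250,188), the white one at top (419,191) / scene (200,222), and the red jam cap at top (170,244) / scene (411,128). I choose the one in the stand: it is red and larger than the free-standing one. Next I check it in a close crop and measure.

```bash
python3 - <<'E'
from h import *
np.set_printoptions(suppress=True)
S=cv2.imread("pics/scene0.png");T=cv2.imread("pics/top0.png")
a=cv2.resize(T[180:260,340:440],(400,320),interpolation=cv2.INTER_CUBIC)
b=cv2.resize(S[160:240,170:270],(400,320),interpolation=cv2.INTER_CUBIC)
c=cv2.resize(T[120:225,185:325],(400,280),interpolation=cv2.INTER_CUBIC)
d=cv2.resize(S[150:255,300:460],(400,280),interpolation=cv2.INTER_CUBIC)
cv2.imwrite("pics/crop1.png",np.vstack([np.hstack([a,b]),np.hstack([c,d])]))
def red(im,x0,x1,y0,y1):
    h=cv2.cvtColor(im,cv2.COLOR_BGR2HSV); m=np.zeros(im.shape[:2],np.uint8)
    m[y0:y1,x0:x1]=(((h[...,0]<6)|(h[...,0]>174))&(h[...,1]>150)&(h[...,2]>100))[y0:y1,x0:x1]
    ys,xs=np.nonzero(m); print(len(xs),xs.mean(),ys.mean(),cv2.minAreaRect(np.c_[xs,ys].astype(np.float32))); return m
red(T,380,425,210,250); red(S,195,225,175,200)
for c,im in(("top",T),("scene",S)):
  for th in("stand","guide","pin"):
    for r in masks_of(th,c)[:3]:
        m=np.array(r["mask"],np.uint8); ys,xs=np.nonzero(m)
        print(c,th,round(r["score"],2),len(xs),xs.mean().round(1),ys.mean().round(1),cv2.minAreaRect(np.c_[xs,ys].astype(np.float32)))
E
```

```text
113 403.37168141592923 228.72566371681415 ((403.3461608886719, 228.7307891845703), (10.59027099609375, 10.59027099609375), 78.69007110595703)
36 208.58333333333334 184.38888888888889 ((208.6000213623047, 184.3000030517578), (4.743415832519531, 7.273237705230713), 71.56504821777344)
top stand 0.55 811 395.8 231.7 ((396.8321533203125, 230.788330078125), (30.415128707885742, 33.83256149291992), 70.01689147949219)
top stand 0.48 1090 457.3 170.1 ((458.9000549316406, 168.79998779296875), (29.96331024169922, 48.29906463623047), 63.43495178222656)
top guide 0.76 10689 255.1 173.7 ((254.7524871826172, 172.33143615722656), (129.12364196777344, 86.96629333496094), 7.696052074432373)
top pin 0.62 154 418.4 191.1 ((417.8500061035156, 191.05003356933594), (10.75174331665039, 16.12761688232422), 71.56504821777344)
top pin 0.49 75 363.4 226.8 ((363.3999938964844, 226.70001220703125), (8.497057914733887, 8.944271087646484), 26.56505012512207)
top pin 0.48 134 401.7 229.5 ((401.7884521484375, 229.44229125976562), (9.805807113647461, 13.924245834350586), 78.69007110595703)
scene stand 0.79 1216 215.6 208.6 ((214.80001831054688, 207.10000610351562), (40.24921798706055, 39.80200958251953), 63.43495178222656)
scene stand 0.4 852 408.4 140.6 ((408.5499267578125, 140.6499786376953), (24.183053970336914, 39.88082504272461), 8.13010311126709)
scene guide 0.6 10591 376.2 209.7 ((380.0470275878906, 207.2117462158203), (81.1319808959961, 148.81427001953125), 77.47119140625)
scene pin 0.82 238 210.4 190.8 ((210.58828735351562, 190.85293579101562), (20.858062744140625, 12.369317054748535), 75.96376037597656)
scene pin 0.67 330 200.2 227.7 ((201.55003356933594, 231.15000915527344), (34.78504943847656, 13.597792625427246), 71.56504821777344)
scene pin 0.49 152 250.3 192.9 ((250.0, 195.0), (24.0, 8.0), 90.0)
```

View pics/crop1.png

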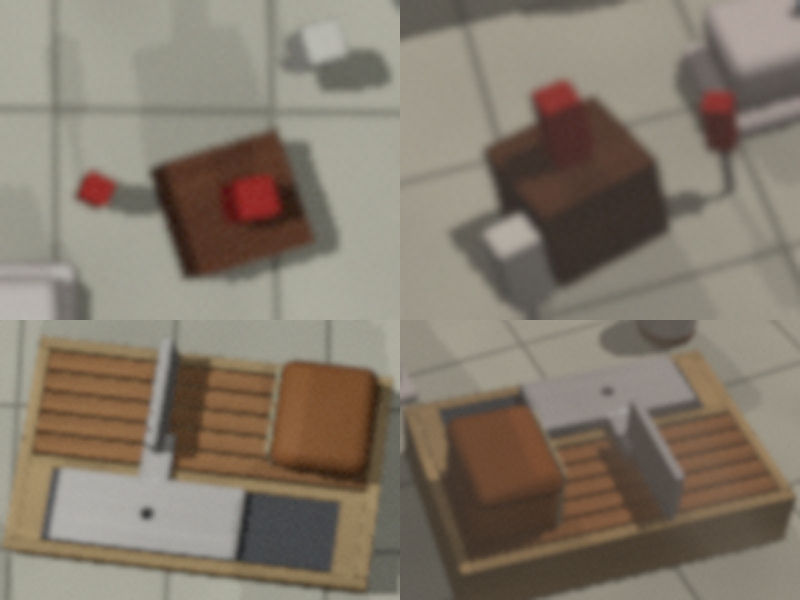

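The crop shows the large red square head in the dark stand (top about (403,229)), a smaller red one on a thin shank at top (364,227), and a white one at (419,191). The eye is the dark dot in the silver foot, at about (236,192) top and (383,177) scene.

```bash
python3 - <<'E'
from h import *
np.set_printoptions(suppress=True)
S=cv2.imread("pics/scene0.png");T=cv2.imread("pics/top0.png")
def dark(im,u,v,r=4):
    g=cv2.cvtColor(im,cv2.COLOR_BGR2GRAY).astype(float)[v-r:v+r+1,u-r:u+r+1]; w=np.clip(np.median(g)-10-g,0,None)
    y,x=np.mgrid[-r:r+1,-r:r+1]; return u+(w*x).sum()/w.sum(), v+(w*y).sum()/w.sum()
a,b=dark(T,236,192),dark(S,383,177); print(a,b,"eye tri",tri(a,"top",b,"scene"),"onz73",onz(a,"top",73),onz(b,"scene",73))
a,b=(403.37,228.73),(208.6,184.4); print("head tri",tri(a,"top",b,"scene"),onz(a,"top",115),onz(b,"scene",115))
# head yaw from red top face in top view
h=cv2.cvtColor(T,cv2.COLOR_BGR2HSV)
for thr in(90,110,130):
    m=np.zeros(T.shape[:2],np.uint8); m[210:250,380:425]=(((h[...,0]<6)|(h[...,0]>174))&(h[...,1]>140)&(h[...,2]>thr))[210:250,380:425]
    ys,xs=np.nonzero(m); P=np.array([onz(p,"top",115)[:2] for p in zip(xs,ys)],np.float32); print(thr,len(xs),cv2.minAreaRect(P))
# foot of stop: grey bright
m=np.zeros(T.shape[:2],np.uint8); g=((h[...,1]<45)&(h[...,2]>110)).astype(np.uint8); m[174:213,196:275]=g[174:213,196:275]
n,l,st,_=cv2.connectedComponentsWithStats(m); k=l[188,220]; ys,xs=np.nonzero(l==k)
for nm,sel in(("foot",(l==k)),):
    P=np.array([onz(p,"top",73)[:2] for p in zip(xs,ys)],np.float32); print(nm,len(xs),cv2.minAreaRect(P))
for c in("top",):
  for i,(th,z) in enumerate((("guide",60),("stand",65))):
    r=masks_of(th,c)
    if r:
      ys,xs=np.nonzero(r[0]["mask"]); P=np.array([onz(p,c,z)[:2] for p in zip(xs,ys)],np.float32); print(th,cv2.minAreaRect(P))
E
```

```text
(np.float64(235.9648288973384), np.float64(192.12262357414448)) (np.float64(382.5165562913907), np.float64(176.3841059602649)) eye tri (array([559.31136414, 204.74068637,  69.47358981]), np.float64(0.6251500894847631)) onz73 [558.62521531 203.8539887   73.        ] [562.78753847 202.76355175  73.        ]
head tri (array([ 464.27373255, -227.71441761,  109.13796613]), np.float64(0.4124411160184855)) [ 463.88820751 -226.12968579  115.        ] [ 470.99700868 -228.27608658  115.        ]
90 125 ((464.48162841796875, -225.16998291015625), (27.705442428588867, 30.39667320251465), 0.5949732065200806)
110 96 ((463.9176025390625, -226.12899780273438), (24.54395294189453, 25.399362564086914), 11.711057662963867)
130 73 ((463.2256774902344, -226.48593139648438), (20.139883041381836, 22.72134017944336), 0.5879234671592712)
foot 1855 ((565.4959716796875, 203.69775390625), (172.793212890625, 87.57384490966797), 83.4663314819336)Traceback (most recent call last):
  File "<stdin>", line 23, in <module>
  File "h.py", line 13, in onz
    o,d=ray(uv,c); return o+d*(z-o[2])/d[2]
        ~~~^^^^^^
  File "h.py", line 11, in ray
    K,R,t=cal(c); d=R.T@np.linalg.solve(K,[uv[0],uv[1],1.]); return -R.T@t,d/np.linalg.norm(d)
          ~~~^^^
  File "h.py", line 4, in cal
    k=cams.calibration(c); K=np.array(k["camera_matrix"],float); R=cv2.Rodrigues(np.array(k["rvec"],float))[0]; t=np.array(k["tvec"],float).ravel()
ValueError: time passes only in moves, steps and waits
```

```bash
cat > p.py <<'E'
E
python3 - <<'E'
s=open('h.py').read()
s=s.replace("def cal(c):","import functools\n@functools.cache\ndef cal(c):")
open('h.py','w').write(s)
E
python3 - <<'E'
from h import *
from scipy.optimize import minimize
T=cv2.imread("pics/top0.png").astype(np.float32)
r=(T[...,2]-T[...,1])[205:252,380:426]
k=8
R8=cv2.resize(r,None,fx=k,fy=k,interpolation=cv2.INTER_CUBIC)
print(r.max())
for f in(.45,.55,.65):
    m=(R8>f*r.max()).astype(np.uint8); cs,_=cv2.findContours(m,0,2); c=max(cs,key=cv2.contourArea)[:,0].astype(float)
    uv=(c+.5)/k-.5+[380,205]; P=np.array([onz(p,"top",115)[:2] for p in uv],np.float32); print(f,cv2.minAreaRect(P))
# template fit: bright top face
g=r; 
def model(q):
    cx,cy,a,A,B=q; ca,sa=np.cos(a),np.sin(a)
    pts=np.array([[cx+13*(ca*i-sa*j),cy+13*(sa*i+ca*j),115] for i,j in((1,1),(1,-1),(-1,-1),(-1,1))])
    p=np.array([(pix(x,"top")-[380,205]+.5)*k-.5 for x in pts])
    im=np.zeros(R8.shape,np.float32); cv2.fillPoly(im,[np.round(p*16).astype(np.int32)],1.,shift=4)
    return cv2.resize(cv2.GaussianBlur(im,(0,0),k*.9),r.shape[::-1],interpolation=cv2.INTER_AREA)
for a in range(0,90,6):
    best=max((np.corrcoef(model((x,y,np.radians(a),0,0)).ravel(),r.ravel())[0,1],x,y) for x in np.arange(460,469,1.5) for y in np.arange(-231,-221,1.5)); print(a,np.round(best,4))
show()
E
```

```text
108.0
0.45 ((462.88677978515625, -222.8971710205078), (29.47844886779785, 37.16386413574219), 12.83773136138916)
0.55 ((462.9136047363281, -223.39202880859375), (27.84418296813965, 34.49945831298828), 13.440875053405762)
0.65 ((463.22210693359375, -225.34078979492188), (25.986839294433594, 28.979902267456055), 13.440068244934082)
0 [   0.7992  463.     -225.    ]
6 [   0.8026  463.     -225.    ]
12 [   0.8021  463.     -225.    ]
18 [   0.8019  463.     -225.    ]
24 [   0.8008  463.     -225.    ]
30 [   0.7944  463.     -225.    ]
36 [   0.7908  463.     -225.    ]
42 [   0.7849  463.     -225.    ]
48 [   0.7817  463.     -225.    ]
54 [   0.7795  463.     -225.    ]
60 [   0.7801  463.     -225.    ]
66 [   0.7821  463.     -225.    ]
72 [   0.7851  463.     -225.    ]
78 [   0.7905  463.     -225.    ]
84 [   0.7948  463.     -225.    ]
t 1.35 tcp [ 128.  -534.9  245.3] x [0.973 0.233 0.   ] y [ 0.233 -0.973 -0.   ] z [ 0.  0. -1.] F [-0.  -0.8  0.3] gap 0.997 grip 0.0
```

```bash
python3 -m creep '0.9 -0.5 0 0 0 0 60; 0.9 -0.5 0 0 0 0 60; 0.9 -0.5 0 0 0 0 60; 0.9 -0.5 0 0 0 0 60; 0.9 -0.5 0 0 0 0 60; 0.9 -0.5 0 0 0 0 60; 0.9 -0.5 0 0 0 0 60; 0.9 -0.5 0 0 0 0 60' 60; python3 -c "
from h import *;show()"
```

```text
time: 2.02
tcp_pos: [319.3, -359.2, 245.5]
orientation: [3.119, 0.376, 0.0]
force: [-0.9, 0.2, -1.2]
finger_gap: 0.705
grip_force: 0.0
t 2.02 tcp [ 319.3 -359.2  245.5] x [0.971 0.237 0.   ] y [ 0.237 -0.971  0.   ] z [ 0. -0. -1.] F [-0.9  0.2 -1.2] gap 0.705 grip 0.0
```

```bash
python3 -m creep '0.694 -0.388 0.3 0 0 0 60; 0.694 -0.388 0.3 0 0 0 60; 0.694 -0.388 0.3 0 0 0 60; 0.694 -0.388 0.3 0 0 0 60; 0.694 -0.388 0.3 0 0 0 60; 0.694 -0.388 0.3 0 0 0 60; 0.694 -0.388 0.3 0 0 0 60; 0.694 -0.388 0.3 0 0 0 60'; python3 - <<'E'
from h import *;show()
T=cams.snapshot("top");S=cams.snapshot("scene")
a=cv2.resize(T[170:290,330:450],(400,400),interpolation=cv2.INTER_CUBIC)
b=cv2.resize(S[110:230,150:270],(400,400),interpolation=cv2.INTER_CUBIC)
cv2.imwrite("pics/pre.png",np.hstack([a,b]))
E
```

```text
time: 2.68
tcp_pos: [463.3, -227.5, 170.2]
orientation: [3.12, 0.367, -0.002]
force: [-0.1, -0.4, 0.3]
finger_gap: 0.703
grip_force: 0.0
t 2.68 tcp [ 463.3 -227.5  170.2] x [ 0.973  0.232 -0.001] y [ 0.232 -0.973  0.   ] z [-0.001 -0.001 -1.   ] F [-0.1 -0.4  0.3] gap 0.703 grip 0.0
```

View pics/pre.png

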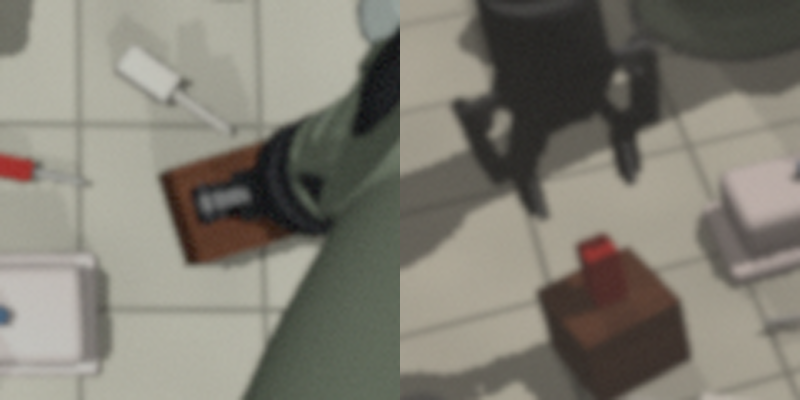

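The picture shows the gripper straddling the red head (crop right, (600,255)). The two look-alikes have toppled by themselves and lie clear of the stand. Descend and grip.

```bash
python3 -m creep '0 0 0.16 0 0 0 60; 0 0 0.32 0 0 0 60; 0 0 0.32 0 0 0 60; 0 0 0.32 0 0 0 60; 0 0 0.32 0 0 0 20; 0 0 0.32 0 0 0 20; 0 0 0.32 0 0 0 20; 0 0 0.32 0 0 0 20; 0 0 0.32 0 0 0 20;0 0 0.32 0 0 0 20' 70; python3 -c "
from h import *;show()"
```

```text
time: 3.62
tcp_pos: [465.4, -227.6, 92.9]
orientation: [3.116, 0.368, 0.005]
force: [-0.9, -0.3, 6.2]
finger_gap: 0.301
grip_force: 68.2
t 3.62 tcp [ 465.4 -227.6   92.9] x [0.973 0.233 0.003] y [ 0.233 -0.973  0.004] z [ 0.004 -0.003 -1.   ] F [-0.9 -0.3  6.2] gap 0.301 grip 68.20995569229126
```

```bash
python3 -m creep '0 0 -0.15 0 0 0 20; 0 0 -0.3 0 0 0 20; 0 0 -0.45 0 0 0 20; 0 0 -0.6 0 0 0 20; 0.1 -0.2 -0.6 0 0 0.03 20; 0.2 -0.4 -0.6 0 0 0.06 20; 0.3 -0.6 -0.6 0 0 0.09 20; 0.38 -0.79 -0.6 0 0 0.111 20; 0.38 -0.79 -0.6 0 0 0.111 20; 0.38 -0.79 -0.6 0 0 0.111 20'; python3 -c "
from h import *;show()"
```

```text
time: 4.45
tcp_pos: [510.9, -7.1, 241.8]
orientation: [-3.135, 0.17, -0.004]
force: [-0.8, -0.1, -0.9]
finger_gap: 0.295
grip_force: 70.8
t 4.45 tcp [510.9  -7.1 241.8] x [ 0.994 -0.108  0.002] y [-0.108 -0.994 -0.002] z [ 0.003  0.002 -1.   ] F [-0.8 -0.1 -0.9] gap 0.295 grip 70.82542061805725
```

```bash
python3 -m creep '0.02 -0.17 0 0 0 0 20; 0.04 -0.34 0 0 0 0 20; 0.06 -0.5 0 0 0 0 20; 0.08 -0.67 0 0 0 0 20; 0.104 -0.858 0 0 0 0 20; 0.104 -0.858 0.1 0 0 0 20; 0.104 -0.858 0.2 0 0 0 20; 0.104 -0.858 0.2 0 0 0 20; 0.104 -0.858 0.2 0 0 0 20'; python3 - <<'E'
from h import *;show()
T=cams.snapshot("top");S=cams.snapshot("scene")
cv2.imwrite("pics/t1.png",T);cv2.imwrite("pics/s1.png",S)
a=cv2.resize(T[135:235,190:290],(400,400),interpolation=cv2.INTER_CUBIC)
b=cv2.resize(S[100:200,330:430],(400,400),interpolation=cv2.INTER_CUBIC)
cv2.imwrite("pics/over.png",np.hstack([a,b]))
for c in("scene","top"):
  for th in("pin","pin_shoulder","eye","lane"):
    for r in place_of(th,c)[:2]:
      w=world(r["position"],c); print(c,th,round(r["score"],2),w.round(1),pix(w,c).round())
E
```

```text
time: 5.2
tcp_pos: [549.1, 52.9, 204.9]
orientation: [-3.108, 0.084, 0.003]
force: [-0.6, -0.2, -0.6]
finger_gap: 0.295
grip_force: 70.9
t 5.2 tcp [549.1  52.9 204.9] x [ 0.999 -0.054 -0.003] y [-0.054 -0.998 -0.032] z [-0.001  0.032 -0.999] F [-0.6 -0.2 -0.6] gap 0.295 grip 70.90590834617615
scene pin 0.9 [ 527.  -235.7   15. ] [217. 229.]
scene pin 0.67 [547.8  53.8 117.3] [328. 174.]
scene pin_shoulder 0.78 [ 559.6 -188.9   12.2] [239. 233.]
scene pin_shoulder 0.67 [494.6 -70.9   6.5] [276. 205.]
scene eye 0.97 [559.3 203.5  73.8] [382. 175.]
scene lane 0.64 [556.2 166.6  62.6] [369. 181.]
top pin 0.79 [ 527.7 -236.8   11.5] [398. 208.]
top pin 0.5 [ 486.7 -115.1   11. ] [355. 223.]
top pin_shoulder 0.7 [487.4 -69.9  11.6] [338. 222.]
top pin_shoulder 0.57 [ 560.2 -191.2   12.7] [382. 197.]
top eye 0.84 [558.6 203.7  71.9] [236. 192.]
top lane 0.89 [556.9 168.6  59.1] [250. 194.]
```

View pics/over.png

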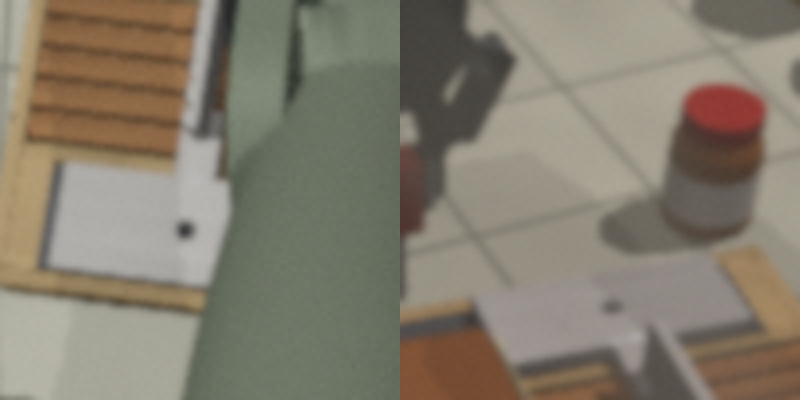

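```bash
python3 -c "
from h import *;print(np.round(ctrl.read_state()['joint_positions'],3));show()"
```

```text
[-0.053  0.357 -0.251  0.963  0.032  3.141]
t 5.7 tcp [549.7  53.9 206.9] x [ 0.999 -0.052 -0.   ] y [-0.052 -0.998 -0.032] z [ 0.002  0.032 -0.999] F [-0.7 -0.5  0.2] gap 0.298 grip 70.90535044670105
```

```bash
python3 -m creep '0 0 0 0 0 -0.38 20; 0 0 0 0 0 -0.38 20; 0 0 0 0 0 -0.38 20; 0 0 0 0 0 -0.38 20; 0 0 0 0 0 -0.38 20; 0 0 0 0 0 -0.38 20; 0 0 0 0 0 -0.38 20; 0 0 0 0 0 -0.38 20; 0 0 0 0 0 -0.38 20; 0 0 0 0 0 -0.38 20'; python3 -c "
from h import *;show()"
```

```text
time: 6.53
tcp_pos: [549.6, 53.9, 206.7]
orientation: [-2.617, -1.69, -0.029]
force: [0.4, 0.6, -0.3]
finger_gap: 0.298
grip_force: 70.9
t 6.53 tcp [549.6  53.9 206.7] x [0.411 0.911 0.03 ] y [ 0.912 -0.411 -0.012] z [ 0.001  0.032 -0.999] F [ 0.4  0.6 -0.3] gap 0.298 grip 70.90788960456848
```

```bash
cat >> h.py <<'E'
def goto(P,yaw,n=None):
    s=ctrl.read_state(); R=cv2.Rodrigues(np.array(s["orientation"],float))[0]
    a=np.radians(yaw); X=np.array([np.cos(a),np.sin(a),0]); Z=np.array([0,0,-1.]); Rt=np.c_[X,np.cross(Z,X),Z]
    print("shift",(R.T@(np.array(P,float)-np.array(s["tcp_pos"]))/250).round(4),"turn",(cv2.Rodrigues(R.T@Rt)[0].ravel()/np.pi).round(4))
E
python3 -c "
from h import *;goto([555,130,225],130)"
```

```text
shift [ 0.2882 -0.1062 -0.0633] turn [ 0.0019 -0.0107 -0.357 ]
```

```bash
python3 -m creep '0.07 -0.02 -0.06 0.0019 -0.0107 -0.357 20; 0.14 -0.05 -0.06 0.0019 -0.0107 -0.357 20; 0.21 -0.08 -0.06 0.0019 -0.0107 -0.357 20; 0.288 -0.106 -0.06 0.0019 -0.0107 -0.357 20; 0.288 -0.106 -0.06 0.0019 -0.0107 -0.357 20; 0.288 -0.106 -0.06 0.0019 -0.0107 -0.357 20; 0.288 -0.106 -0.06 0.0019 -0.0107 -0.357 20; 0.288 -0.106 -0.06 0.0019 -0.0107 -0.357 20; 0.288 -0.106 -0.06 0.0019 -0.0107 -0.357 20; 0.288 -0.106 -0.06 0.0019 -0.0107 -0.357 20'; python3 -c "
from h import *;show();goto([560,203.5,190],173.5)"
```

```text
time: 7.37
tcp_pos: [555.4, 130.1, 224.1]
orientation: [-1.332, -2.845, 0.0]
force: [0.5, 1.0, -1.1]
finger_gap: 0.296
grip_force: 70.9
t 7.37 tcp [555.4 130.1 224.1] x [-0.64   0.768  0.   ] y [ 0.768  0.64  -0.   ] z [-0. -0. -1.] F [ 0.5  1.  -1.1] gap 0.296 grip 70.8667516708374
shift [0.2136 0.2023 0.1365] turn [-1.000e-04 -1.000e-04 -2.427e-01]
```

```bash
python3 -m creep '0.1 0.1 0 0 0 -0.2427 20; 0.2136 0.2023 0 0 0 -0.2427 20; 0.2136 0.2023 0 0 0 -0.2427 20; 0.2136 0.2023 0.0 0 0 -0.2427 20; 0.2136 0.2023 0.1365 0 0 -0.2427 20; 0.2136 0.2023 0.1365 0 0 -0.2427 20; 0.2136 0.2023 0.1365 0 0 -0.2427 20; 0.2136 0.2023 0.1365 0 0 -0.2427 20; 0.2136 0.2023 0.1365 0 0 -0.2427 20'; python3 - <<'E'
from h import *;show()
T=cams.snapshot("top");S=cams.snapshot("scene")
cv2.imwrite("pics/t2.png",T);cv2.imwrite("pics/s2.png",S)
b=cv2.resize(S[110:210,320:440],(720,600),interpolation=cv2.INTER_CUBIC)
cv2.imwrite("pics/over2.png",b)
c="scene"
for th in("pin","pin_shoulder","eye"):
    for r in place_of(th,c)[:3]:
      w=world(r["position"],c); print(c,th,round(r["score"],2),w.round(1),pix(w,c).round(1))
E
```

```text
time: 8.12
tcp_pos: [560.9, 203.3, 190.7]
orientation: [0.188, 3.135, 0.001]
force: [-0.9, -0.4, -0.6]
finger_gap: 0.297
grip_force: 70.8
t 8.12 tcp [560.9 203.3 190.7] x [-0.993  0.119 -0.001] y [0.119 0.993 0.   ] z [ 0.001  0.    -1.   ] F [-0.9 -0.4 -0.6] gap 0.297 grip 70.84787607192993
scene pin 0.6 [566.5 199.  103.4] [383.2 168.7]
scene pin 0.6 [ 525.  -236.4   10.2] [217.2 229.7]
scene pin 0.5 [ 481.6 -121.5    7.6] [256.7 206.7]
scene pin_shoulder 0.81 [ 558.3 -189.1   12.7] [238.9 233. ]
scene pin_shoulder 0.75 [494.3 -73.4   6.8] [275.5 205.2]
scene pin_shoulder 0.55 [561.8 205.4 161.3] [387.2 149. ]
scene eye 0.82 [559.2 204.5  71.1] [382.4 175.9]
```

View pics/over2.png

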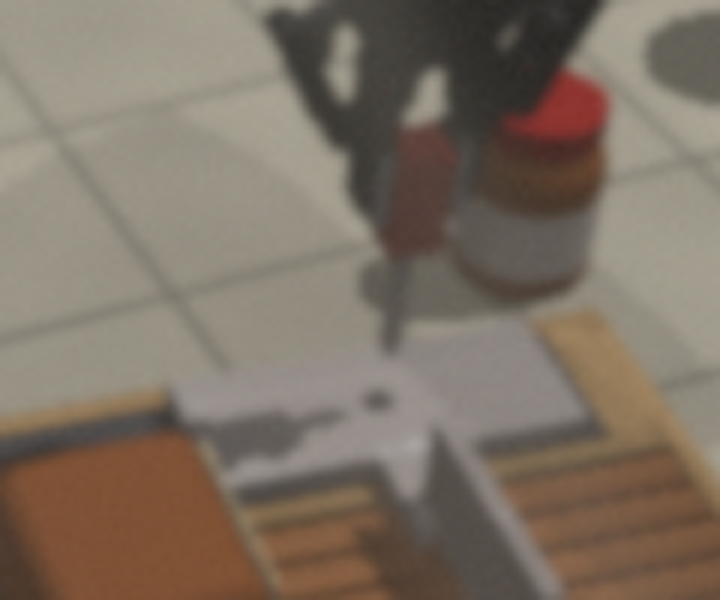

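The picture shows the pin hanging vertical between the fingers, tip at crop (390,352) = scene (385,168.7). The eye is just below it at crop (377,400) = (382.8,176.7).

```bash
python3 - <<'E'
from h import *
for e in((382.8,176.5),(382.5,176.3)): print("eye",onz(e,"scene",73).round(1))
for z in(100,103,106):
  for t in((384.9,168.7),(385.,168.2)): print(z,onz(t,"scene",z).round(1))
print("exp tip px",[pix([560.9,203.3,z],"scene").round(1) for z in(100,103,106)], "eye px",pix([559,204,73],"scene"))
T=cv2.imread("pics/t2.png"); cv2.imwrite("pics/x.png",cv2.resize(T[150:230,190:290],(500,400),interpolation=cv2.INTER_CUBIC))
E
```

```text
eye [563.5 203.2  73. ]
eye [562.5 202.9  73. ]
100 [564.8 205.3 100. ]
100 [563.1 206.5 100. ]
103 [567.8 203.2 103. ]
103 [566.2 204.4 103. ]
106 [570.8 201.2 106. ]
106 [569.2 202.4 106. ]
exp tip px [array([383.5, 168. ]), array([383.6, 167.1]), array([383.8, 166.2])] eye px [382.23692199 175.38600654]
```

```bash
python3 -m creep '0.01 0 0.05 0 0 0 20; 0.01 0 0.1 0 0 0 20; 0.01 0 0.11 0 0 0 20; 0.01 0 0.12 0 0 0 20; 0.01 0 0.13 0 0 0 20; 0.01 0 0.135 0 0 0 20; 0.01 0 0.135 0 0 0 20' 100; python3 - <<'E'
from h import *;show()
S=cams.snapshot("scene")
cv2.imwrite("pics/s3.png",S)
cv2.imwrite("pics/in3.png",cv2.resize(S[110:210,320:440],(720,600),interpolation=cv2.INTER_CUBIC))
E
```

```text
time: 8.95
tcp_pos: [557.9, 203.5, 156.2]
orientation: [-0.182, -3.136, -0.0]
force: [-0.6, 1.1, -1.3]
finger_gap: 0.29
grip_force: 98.4
t 8.95 tcp [557.9 203.5 156.2] x [-0.993  0.116  0.   ] y [0.116 0.993 0.   ] z [-0.  0. -1.] F [-0.6  1.1 -1.3] gap 0.29 grip 98.44497442245483
```

View pics/in3.png

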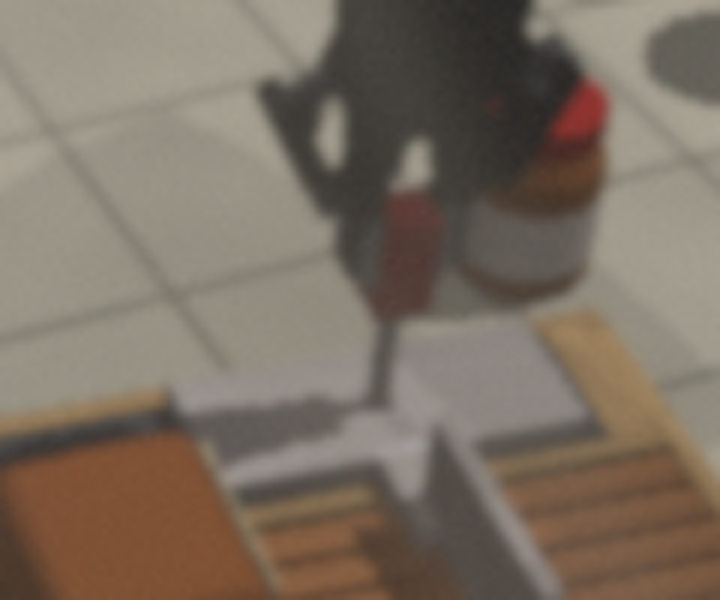

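The shank now enters the eye (crop (378,403)) with no contact force. Next, go down to feel the strip.

```bash
python3 -m creep '0 0 0.008 0 0 0 20; 0 0 0.016 0 0 0 20; 0 0 0.024 0 0 0 20; 0 0 0.03 0 0 0 20; 0 0 0.034 0 0 0 20; 0 0 0.034 0 0 0 20'; python3 -c "
from h import *;show()"
```

```text
time: 9.5
tcp_pos: [557.7, 203.5, 147.8]
orientation: [-0.182, -3.136, 0.0]
force: [-2.2, -0.6, 2.5]
finger_gap: 0.293
grip_force: 99.5
t 9.5 tcp [557.7 203.5 147.8] x [-0.993  0.115  0.001] y [ 0.115  0.993 -0.   ] z [-0.001 -0.    -1.   ] F [-2.2 -0.6  2.5] gap 0.293 grip 99.45488333702087
```

```bash
python3 -m creep '0 0 0.006 0 0 0 20; 0 0 0.008 0 0 0 20; 0 0 0.008 0 0 0 20'; python3 -c "
from h import *;show()"
```

```text
time: 9.75
tcp_pos: [557.9, 203.6, 147.4]
orientation: [0.182, 3.136, 0.0]
force: [-4.2, -1.6, 12.6]
finger_gap: 0.292
grip_force: 101.0
t 9.75 tcp [557.9 203.6 147.4] x [-0.993  0.115 -0.001] y [0.115 0.993 0.   ] z [ 0.001  0.    -1.   ] F [-4.2 -1.6 12.6] gap 0.292 grip 101.02667927742004
```

```bash
python3 -m creep '0 -0.01 0 0 0 0 20; 0 -0.02 0 0 0 0 20; 0 -0.03 0 0 0 0 20; 0 -0.04 0 0 0 0 20; 0 -0.05 0 0 0 0 20; 0 -0.06 0 0 0 0 20; 0 -0.07 0 0 0 0 20; 0 -0.07 0 0 0 0 20'; python3 -c "
from h import *;show()"
```

```text
time: 10.42
tcp_pos: [556.5, 189.1, 147.6]
orientation: [0.179, 3.135, 0.012]
force: [-2.9, 6.0, 9.0]
finger_gap: 0.291
grip_force: 100.2
t 10.42 tcp [556.5 189.1 147.6] x [-0.993  0.114 -0.001] y [0.114 0.993 0.008] z [ 0.002  0.008 -1.   ] F [-2.9  6.   9. ] gap 0.291 grip 100.19047737121582
```

```bash
python3 -m creep '0 -0.007 0.002 0 0 0 20; 0 -0.014 0.002 0 0 0 20; 0 -0.021 0.002 0 0 0 20; 0 -0.028 0.002 0 0 0 20; 0 -0.035 0.002 0 0 0 20; 0 -0.042 0.002 0 0 0 20;0 -0.042 0.002 0 0 0 20'; python3 -c "
from h import *;show()"
```

```text
time: 11.0
tcp_pos: [555.5, 179.6, 147.5]
orientation: [0.179, 3.134, 0.015]
force: [-3.3, 7.2, 13.6]
finger_gap: 0.292
grip_force: 100.5
t 11.0 tcp [555.5 179.6 147.5] x [-0.994  0.114 -0.001] y [0.114 0.993 0.01 ] z [ 0.003  0.009 -1.   ] F [-3.3  7.2 13.6] gap 0.292 grip 100.45741438865662
```

```bash
python3 -m creep '0.003 -0.006 0 0 0 0 20; 0.003 -0.012 0 0 0 0 20; 0.003 -0.018 0 0 0 0 20; 0.003 -0.024 0 0 0 0 20; 0.003 -0.03 0 0 0 0 20;0.003 -0.03 0 0 0 0 20'; python3 -c "
from h import *;show()"
```

```text
time: 11.5
tcp_pos: [553.1, 168.7, 145.3]
orientation: [0.181, 3.136, 0.001]
force: [1.3, 1.8, 0.3]
finger_gap: 0.293
grip_force: 98.8
t 11.5 tcp [553.1 168.7 145.3] x [-0.993  0.115 -0.   ] y [0.115 0.993 0.001] z [ 0.     0.001 -1.   ] F [1.3 1.8 0.3] gap 0.293 grip 98.78780722618103
```

The pin dropped (z 147.5 → 145.3, force gone): the hole is found. Push down step by step.

```bash
python3 -m creep '0 0 0.008 0 0 0 20; 0 0 0.016 0 0 0 20; 0 0 0.024 0 0 0 20; 0 0 0.024 0 0 0 20'; python3 -c "
from h import *;show()"
```

```text
time: 11.83
tcp_pos: [552.7, 168.3, 138.2]
orientation: [-0.182, -3.135, 0.0]
force: [2.5, 1.9, -2.0]
finger_gap: 0.292
grip_force: 98.8
t 11.83 tcp [552.7 168.3 138.2] x [-0.993  0.116  0.001] y [ 0.116  0.993 -0.   ] z [-0.001 -0.    -1.   ] F [ 2.5  1.9 -2. ] gap 0.292 grip 98.79766345024109
```

```bash
python3 -m creep '-0.002 0.001 0.012 0 0 0 20; -0.002 0.001 0.024 0 0 0 20; -0.002 0.001 0.036 0 0 0 20; -0.002 0.001 0.048 0 0 0 20; -0.002 0.001 0.048 0 0 0 20'; python3 -c "
from h import *;show()"
```

```text
time: 12.25
tcp_pos: [552.8, 168.3, 126.1]
orientation: [-0.182, -3.134, 0.001]
force: [0.6, 1.0, -1.8]
finger_gap: 0.292
grip_force: 98.7
t 12.25 tcp [552.8 168.3 126.1] x [-0.993  0.116  0.002] y [ 0.116  0.993 -0.001] z [-0.002 -0.001 -1.   ] F [ 0.6  1.  -1.8] gap 0.292 grip 98.67645621299744
```

Free. 25 mm left to go.

```bash
python3 -m creep '0 0 0.015 0 0 0 20; 0 0 0.03 0 0 0 20; 0 0 0.045 0 0 0 20; 0 0 0.06 0 0 0 20; 0 0 0.075 0 0 0 20; 0 0 0.085 0 0 0 20; 0 0 0.092 0 0 0 20; 0 0 0.092 0 0 0 20'; python3 -c "
from h import *;show()"
```

```text
time: 12.92
tcp_pos: [553.0, 168.5, 103.5]
orientation: [-0.182, -3.135, 0.001]
force: [0.4, 0.1, -1.4]
finger_gap: 0.289
grip_force: 98.7
t 12.92 tcp [553.  168.5 103.5] x [-0.993  0.116  0.001] y [ 0.116  0.993 -0.   ] z [-0.001 -0.    -1.   ] F [ 0.4  0.1 -1.4] gap 0.289 grip 98.658846616745
```

```bash
python3 -m creep '0 0 0.005 0 0 0 20; 0 0 0.01 0 0 0 20; 0 0 0.013 0 0 0 20; 0 0 0.016 0 0 0 20; 0 0 0.016 0 0 0 20'; python3 -c "
from h import *;show()"
```

```text
time: 13.33
tcp_pos: [553.5, 168.6, 100.9]
orientation: [0.182, 3.136, 0.0]
force: [-1.9, -1.4, 5.2]
finger_gap: 0.289
grip_force: 99.7
t 13.33 tcp [553.5 168.6 100.9] x [-0.993  0.115 -0.   ] y [0.115 0.993 0.   ] z [ 0.  0. -1.] F [-1.9 -1.4  5.2] gap 0.289 grip 99.70861315727234
```

The head sits on the foot: contact at 100.9, as predicted. Release and retreat upwards.

```bash
python3 -m creep '0 0 0 0 0 0 50; 0 0 0 0 0 0 50; 0 0 0 0 0 0 50; 0 0 0 0 0 0 50; 0 0 0 0 0 0 50; 0 0 -0.1 0 0 0 50; 0 0 -0.25 0 0 0 50; 0 0 -0.4 0 0 0 50; 0 0 -0.5 0 0 0 50; 0 0 -0.5 0 0 0 50' 20; python3 - <<'E'
from h import *;show()
S=cams.snapshot("scene")
cv2.imwrite("pics/end.png",cv2.resize(S[100:220,310:454],(720,600),interpolation=cv2.INTER_CUBIC))
for th in("pin","pin_shoulder","eye"):
    for r in place_of(th,"scene")[:3]:
      w=world(r["position"],"scene"); print(th,round(r["score"],2),w.round(1))
E
```

```text
time: 14.17
tcp_pos: [556.7, 169.2, 231.2]
orientation: [0.181, 3.127, 0.003]
force: [1.0, 0.9, 0.9]
finger_gap: 0.585
grip_force: 0.0
t 14.17 tcp [556.7 169.2 231.2] x [-0.993  0.115 -0.009] y [0.115 0.993 0.003] z [ 0.009  0.002 -1.   ] F [1.  0.9 0.9] gap 0.585 grip 0.0
pin 0.71 [ 483.4 -121.     6.8]
pin_shoulder 0.58 [ 562.4 -192.     9.3]
pin_shoulder 0.48 [555.7 168.5  69.8]
pin_shoulder 0.46 [494.6 -74.5   5.9]
eye 0.85 [549.3 168.8  71.8]
```

View pics/end.png

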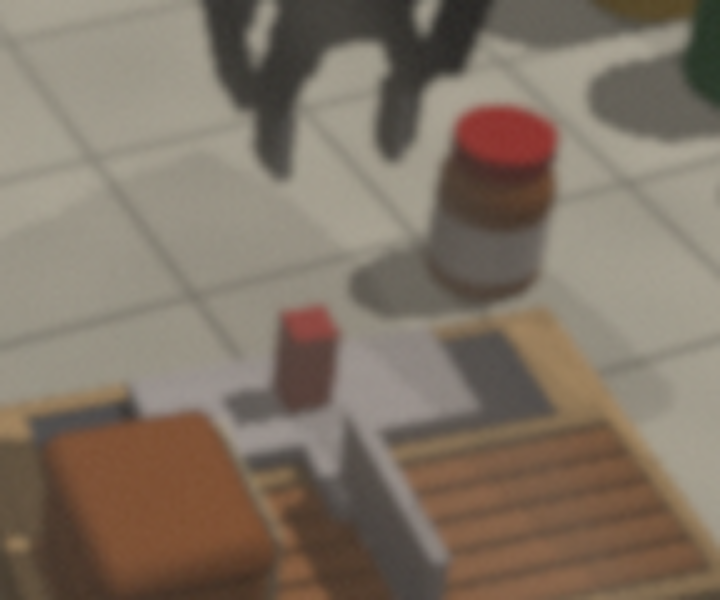

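The pin stands upright with its red head on the foot (crop (305,360)), and the gripper is clear above it.

```bash
python3 -c "
from h import *;print(ctrl.hand_in())"
```

```text
the job is handed in; nothing more can be done
None
```

The red-headed pin is through the stop's eye and in the locking hole, with its head seated on the foot and the gripper let go and clear; I handed the job in at about 14 s, and no verdict came back.

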